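# Hold the hidden pivot bolt of a work rest with the bar level

## Robot

A 6-joint arm with a two-finger parallel gripper is mounted at the origin on a cart in front of the work surface, level with it; the furniture and walls round the work are solid. World frame = base frame: x ahead of the robot, y to its left, z up, the work surface at z = 0. Lengths are in m, angles in rad, forces in N, time in s.
With the tool pointing down it reaches from about 0.3 to 0.775 m from the base axis. Payload 14.6 kg.
Tool frame: the origin (TCP) lies between the finger pads; the fingertips stand 22 mm ahead of it and the grasp point (between the pads) lies 3 mm ahead of it (ctrl.tip_reach is the distance from the TCP to the fingertips, in m); z points along the fingers, y is the direction in which the jaws open and shut (so a half turn about z gives the same grasp; the last joint's range is limited). The gripper opens to 94 mm and grips with 3 to 60 N. Pads are 16 mm wide; open, the fingers measure 119 mm over their backs; the gripper's body (75 mm by 177 mm) begins 78 mm behind the grasp point.
Start: joints at [-1.202, 0.3, 1.521, -0, 1.321, -0.067], TCP at [0.232, -0.499, 0.227] pointing down, gripper open.
Joint ranges: [-3.03, 3.03], [-0.79, 2.21], [0.23, 2.52], [-1.04, 4.18], [0, 3.07], [-2.55, 2.55]. Speed limits (rad/s): [2.22, 2.22, 2.57, 3.14, 3.14, 3.14].

## Interface

Orientations are given as [roll, pitch, yaw] about the fixed x, y, z axes, in that order (R = Rz(yaw) Ry(pitch) Rx(roll)).
In Python, from station import ctrl gives the robot as it stands. The module is installed in compiled form; this text tells all that it offers.
- The arm moves only by the shell command python3 -m creep 'ROWS' [OPENING] [FORCE]. ROWS is a JSON object of lists of equal length, an entry for each row: "xyz": the shift along the tool's x, y, z in mm, a list of three; "spin": the turn about the tool's z in rad. In form: {"xyz": [[tx, ty, tz], ...], "spin": [spin, ...]}. A call has 1 to 5 rows; each row shifts and turns the commanded pose from where the row before left it, along the tool's axes as they then stand; what a row does not reach is not made up. A row lasts 1/8 s, in which the tool goes at most 62.5 mm and 10.7 degrees, less where a joint would pass 70% of its speed; a pose out of reach is approached as far as the arm can. A call with a gripper value outside its range is refused whole. OPENING is the finger opening in mm, from 0 to 94, set as the call begins (- or left out, the last holds). The fingers move at their own pace and stop on an object; FORCE is the grip in N (left out, the last holds). Time passes only in rows, so rows that do not move let the fingers close. It gives the time, the measured TCP pose, the force and the opening at its end, in the units of the state.
- ctrl.get_obs(): the state, without advancing time (a new reading comes with each control period).
- ctrl.camera(name): name is "scene" or "top" or "wrist"; returns the picture (420x560x3 uint8, red, green, blue); there is no depth.
- ctrl.camera_model(name): a dict with "fx", "fy", "cx", "cy" (pixels), "k1" (the pictures are not rectified: a ray, as slopes to the right and down, at radius r is drawn at 1 + k1 r^2 times it, then the intrinsics apply), "R" (3x3) and "t" (3): a world point X has camera coordinates R X + t. Camera axes: x right, y down, z forward; pixel columns grow to the right and rows downward; lengths in m; the calibration is good to about 2 mm. A picture is of the moment at which its call begins: read the wrist's pose just before it. camera_model takes no time and is no camera call; for the wrist camera it gives the pose at the moment of the call.
- ctrl.hand_in(): hands the job in, once; it reports no verdict.
The state is a dict: "time_s": time; "qpos": joint angles; "joint_vel": joint speeds; "tau": joint torques, N m; "ee_pos": TCP position; "eef_rot": TCP orientation; "force": force on the tool from outside, world axes, zero at the start; "moment": the same for the moment, N m; "grip_width": finger opening in m.
Only numpy, scipy, OpenCV 4.12 (cv2) and the standard library are available. Lean on these libraries where they do the work, as an engineer would, in place of code of your own. Each camera call takes 0.05 s, during which the arm holds its last target.

## Task

The flat bar slopes because the arm of the work rest under its right end has drooped: the lock nut on the front is slack. Reach down into the narrow channel behind the front leg, grip the hidden hexagon bolt head, turn it so that the arm lifts the bar until the bar lies level on arm and packing, and keep holding the head so that it cannot turn back: finish while still gripping it, ready for a workmate to tighten the nut. Do not touch the bar itself, and leave the tools and pieces round about where they are.

Things in the scene. Friction and masses are not known exactly. Their poses are not given: they have to be found in the camera images.
- work_rest: Adjustable work rest fixed to the table: dark steel channel, legs up, 70 mm high. Origin on the table, midway between the legs, under the bolt axis; x across the channel, away from the robot; y along it, towards the packing; z up. Legs 6 mm thick, outer faces x = -34 and +34 mm; floor 6 mm. A level pivot bolt runs along x (y = 0, z = 52 mm) through the front (robot side) leg.
- gap_mouth (a point): Centre of the open top of the channel gap, straight above the bolt axis (z = 70 mm). The gap is 56 mm wide (x = -28 to +28 mm of work_rest), 64 mm deep, open at the top and at both ends (y = -55 to +75 mm). Two small hold-down bolt heads stand on its floor, up to z = 14 mm, at y = -40 and +62 mm.
- bolt_head: Hexagon head of the pivot bolt, inside the gap, hidden from the front: 30 mm across flats, 15 mm thick along work_rest x, origin at its centre (x = -3.5, y = 0, z = 52 mm of work_rest). A slimmer round bush (25 mm) joins it to the front leg. It turns with the arm and never shifts. Axes: those of work_rest turned by the joint value about x.
- head_flat (a point): Centre of the head's flat that faces +y of work_rest, 15 mm from the head's centre; its twin lies opposite. At joint value 0.36 rad both stand upright and can be gripped from straight above; at joint value q they are turned by q - 0.36 rad about work_rest x (so at the start the fitting grasp has the top of the tool leaning 0.36 rad towards +y).
- rest_arm (a joint): Turn of bolt, head and arm (one piece) about work_rest x, rad: 0 = arm drooped to its stop, pin just above the table (the start); grows as the arm rises (+y side goes up, a tool gripping the head leans over towards -y); 0.45 = arm level; stop at 0.75. The nut is slack: arm and bar (about 0.5 N m) turn it back to 0 when let go.
- rest_pin (a point): Middle of the 16 mm round cross pin that carries the bar. It ends the 8 mm thick arm, 100 mm from the bolt axis, outside the front leg. The arm lies at x = -44.5 to -36.5 mm, the pin reaches to x = -94.5 mm towards the robot. The slack lock nut and bolt end on the front reach to x = -72 mm of work_rest.
- flat_bar: Loose flat steel bar, 38 x 270 x 8 mm, 0.4 to 0.75 kg, beside the channel on the robot's side, its long axis y along work_rest y; origin at the centre of its underside, z out of its broad face. Right part on the arm pin, left part on the packing; it slopes about 0.25 rad at the start, pin end low, and is level when the joint is near 0.45 rad.
- packing: Offcut of 60 mm square steel tube, 64 mm long, fixed on the table; origin at the centre of its underside, top at z = 60 mm. The left part of the bar rests on it.
- rule_tape: Bystander: yellow tape measure, 66 x 99 x 38 mm, lying at the left front corner; origin at the centre of the underside.
- nozzle_0: Bystander: torch nozzle standing upright, 52 mm high, 23 mm wide, right front; origin at the centre of the underside.
- nozzle_1: Bystander: torch nozzle standing upright, 46 mm high, 23 mm wide, right front; origin at the centre of the underside.
- nozzle_2: Bystander: torch nozzle standing upright, 58 mm high, 23 mm wide, right front; origin at the centre of the underside.
- f_clamp: Bystander: F clamp with red handle, 78 x 224 x 27 mm, lying behind the work; origin at the centre of the underside.
- t_joint: Bystander: welded T piece, 45 x 80 x 40 mm, right of the work at the back; origin at the centre of the underside.
- spanner: Bystander: small steel spanner, 150 mm long, 8 mm high, lying at the left back of the table; origin at the centre of the underside.

How it is judged:
On the way, in this order (a step that is already met when the one before it is completed fails the run):
1. the hidden bolt head is gripped while the bar still slopes (contact force between the fingers and bolt_head above 5 N and angle between flat_bar's own z axis and vertical above 0.1 rad), for 0.2 s.
2. the gripped head has been turned until the bar lies level on the arm (contact force between the fingers and bolt_head above 5 N and angle between flat_bar's own z axis and vertical below 0.045 rad and contact force between work_rest and flat_bar above 0.5 N), for 0.2 s.
At the end, for the whole second after the job is handed in: The bar lies level to within 0.045 rad (2.6 degrees) and still, carried by the raised arm of the work rest (over 0.5 N; arm turned more than 0.3 rad) and the packing (over 0.3 N) and not touched by the robot, while the fingers still grip the bolt head with more than 5 N (all of step 2 and contact force between packing and flat_bar above 0.3 N and contact force between each of the fingers, the arm and flat_bar below 0.3 N and linear speed of flat_bar below 0.02 m/s and value of joint rest_arm above 0.3 rad); the arm keeps its last pose, push and grip.
It fails at once if the robot pushes or lifts the bar itself (over 2 N) (contact force between any of the fingers, the arm and flat_bar above 2 N).
It fails at once if a bystander is moved more than 25 mm (distance of any of rule_tape, nozzle_0, nozzle_1, nozzle_2, f_clamp, t_joint, spanner from where it was at the start of the episode above 0.025 m).
It also fails if it takes over 32 s, if anything falls off the work surface, if the arm or the gripper's body presses on something with over 40 N, if the wrist force passes 120 N, or if a joint passes its speed limit or range.

## Working session

There is one attempt and no reset: what is moved stays moved. The work goes in short steps, Python scripts to look and compute and a shell command to move; the robot and the scene stay as the last step left them, time stands still between calls to the robot, and variables do not carry over. Pictures are saved under pics/ and viewed, and the job is handed in when it is done.

```bash
mkdir -p pics; ls; python3 - <<'E'
from station import ctrl
import cv2
print(ctrl.get_obs(), ctrl.tip_reach)
for n in ["scene","top","wrist"]:
    m=ctrl.camera_model(n); print(n,m)
    im=ctrl.camera(n); cv2.imwrite(f"pics/{n}0.png",im[:,:,::-1])
E
```

```text
pics
{'time_s': 0.0, 'qpos': array([-1.20159747e+00,  3.00445259e-01,  1.52159617e+00,  1.02404753e-05,
        1.32067893e+00, -6.65973777e-02]), 'joint_vel': array([ 1.76054435e-03, -7.86722722e-06, -2.09546086e-03,  1.47734285e-03,
        4.74097257e-04,  1.33006765e-03]), 'tau': array([ 5.67453590e-04, -5.31803262e+01, -3.52734876e+01,  7.08857970e-02,
        2.44101678e-02, -9.31749014e-05]), 'ee_pos': array([ 0.23208742, -0.49837049,  0.2268941 ]), 'eef_rot': array([-3.14046811e+00, -8.49437715e-05,  4.35793642e-01]), 'force': array([-0.42192401,  0.49070807, -0.12121773]), 'moment': array([ 0.03829088, -0.01810779,  0.04002901]), 'grip_width': 0.09412384212018132} 0.022
scene {'fx': 524.8831980192912, 'fy': 524.8831980192912, 'cx': 279.32412763718025, 'cy': 198.81064891615398, 'k1': -0.04840264168860567, 'R': array([[ 0.4384437 , -0.8987569 ,  0.00177931],
       [-0.3835903 , -0.18891783, -0.90397375],
       [ 0.81278878,  0.39565907, -0.42758426]]), 't': array([-0.27884402,  0.27147185,  0.69803388])}
top {'fx': 410.5822814307056, 'fy': 410.5822814307056, 'cx': 282.48544624191663, 'cy': 207.54641343362297, 'k1': -0.03816539038342728, 'R': array([[ 0.0260171 , -0.99964015,  0.00653354],
       [-0.97827753, -0.02680462, -0.20555923],
       [ 0.20566038, -0.00104356, -0.97862287]]), 't': array([-0.03151007,  0.55102914,  0.93965302])}
wrist {'fx': 295.54571330881936, 'fy': 295.54571330881936, 'cx': 276.6264314530665, 'cy': 209.9014623047892, 'k1': -0.03729908962212629, 'R': array([[ 4.21401413e-01, -9.06874083e-01, -4.97680191e-04],
       [-8.75476158e-01, -4.06954624e-01,  2.60632752e-01],
       [-2.36563621e-01, -1.09395303e-01, -9.65437891e-01]]), 't': array([-0.55021797, -0.02803142,  0.39056595])}
```

View pics/scene0.png

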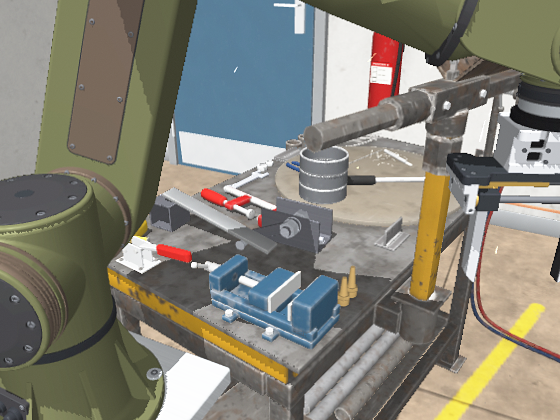

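View pics/top0.png

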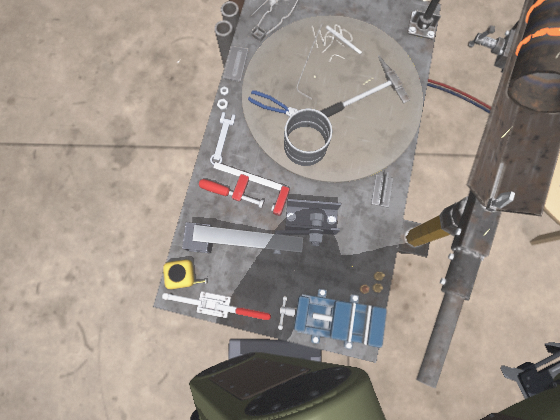

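View pics/wrist0.png

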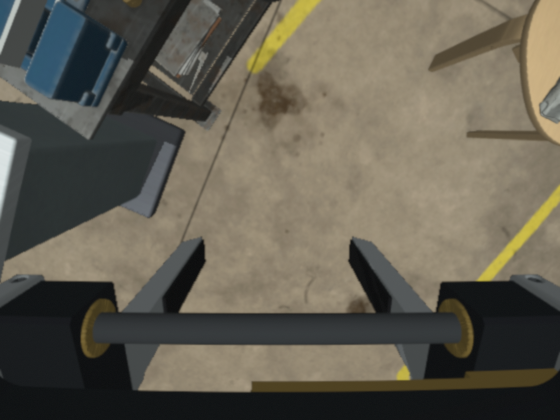

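```bash
cat > h.py <<'E'
import numpy as np, cv2
from station import ctrl
def ray(m,u,v):
    p=np.array([(u-m['cx'])/m['fx'],(v-m['cy'])/m['fy']]); s=p.copy()
    for _ in range(30): s=p/(1+m['k1']*(s@s))
    R=np.array(m['R']);t=np.array(m['t'])
    return -R.T@t, R.T@np.array([s[0],s[1],1.])
def onz(m,u,v,z):
    o,d=ray(m,u,v); return o+d*(z-o[2])/d[2]
def proj(m,X):
    c=np.atleast_2d(X)@np.array(m['R']).T+np.array(m['t']); s=c[:,:2]/c[:,2:]
    r=(s**2).sum(1,keepdims=True); s=s*(1+m['k1']*r)
    return s*[m['fx'],m['fy']]+[m['cx'],m['cy']]
E
python3 - <<'E'
from h import *
im=cv2.imread('pics/top0.png'); c=im[150:330,150:440]
cv2.imwrite('pics/topz.png',cv2.resize(im[180:260,180:360],(0,0),fx=4.4,fy=4.4,interpolation=cv2.INTER_CUBIC))
im=cv2.imread('pics/scene0.png')
cv2.imwrite('pics/scenez.png',cv2.resize(im[160:290,150:350],(0,0),fx=4,fy=4,interpolation=cv2.INTER_CUBIC))
m=ctrl.camera_model('top')
for n,p,z in [('post',(420,235),0),('beam',(460,270),.3),('flange',(312,205),.07),('nozz',(379,276),.05),('vise',(310,300),.08)]: print(n,onz(m,*p,z))
E
```

```text
post [ 0.50176444 -0.36957037  0.        ]
beam [ 0.39536804 -0.33660233  0.3       ]
flange [ 0.55720371 -0.08746787  0.07      ]
nozz [ 0.39344839 -0.25023025  0.05      ]
vise [ 0.33421669 -0.08478977  0.08      ]
```

View pics/topz.png

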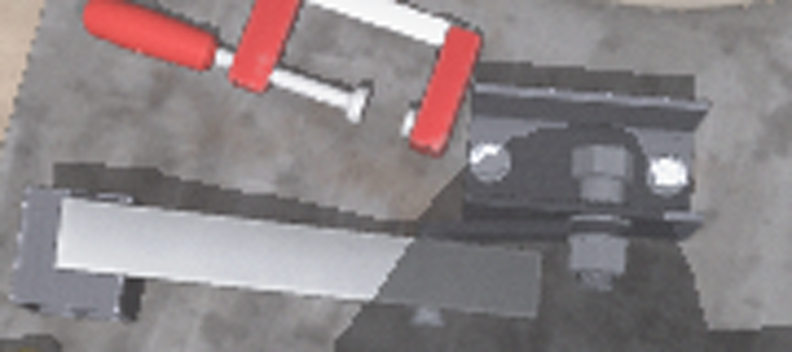

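View pics/scenez.png

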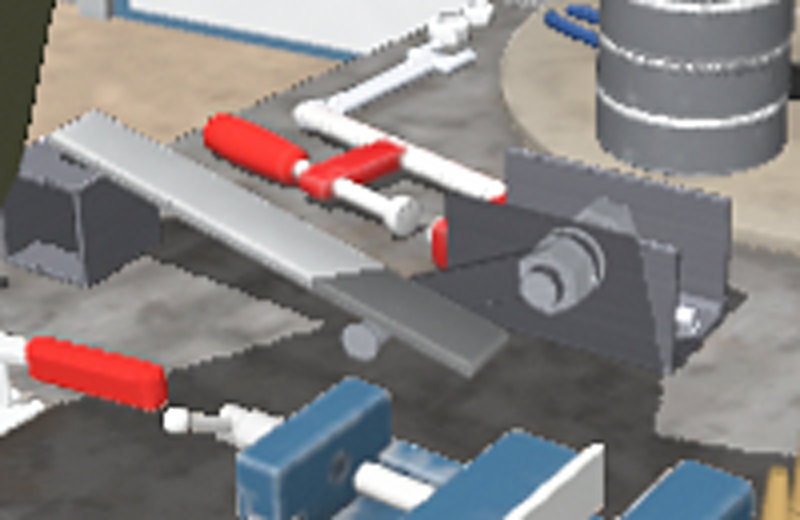

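```bash
cat > fit.py <<'E'
from h import *
from scipy.optimize import least_squares
mt=ctrl.camera_model('top'); ms=ctrl.camera_model('scene')
def W(p,L):
    c,s=np.cos(p[2]),np.sin(p[2]); L=np.atleast_2d(L)/1000.
    return np.c_[p[0]+c*L[:,0]-s*L[:,1], p[1]+s*L[:,0]+c*L[:,1], L[:,2]]
if __name__=='__main__':
    T=[((0,62,14),(489,161)),((0,-40,14),(668,173)),((34,75,70),(472,86)),((34,-55,70),(710,101)),((-31,-55,70),(702,218)),((-3.5,0,67),(603,162))]
    S=[((34,75,70),(508,150)),((34,-55,70),(730,199)),((-34,75,70),(447,197)),((-34,-55,70),(676,250)),((-34,-55,0),(666,373)),((-72,0,52),(540,288))]
    f=lambda q,o,z:(np.array(q)+.5)/z-.5+o
    LT=[a for a,_ in T]; LS=[a for a,_ in S]
    PT=f([b for _,b in T],np.array([180,180]),4.4); PS=f([b for _,b in S],np.array([150,160]),4)
    r=lambda p:np.r_[(proj(mt,W(p,LT))-PT).ravel(),(proj(ms,W(p,LS))-PS).ravel()]
    s=least_squares(r,[.55,-.09,0],loss='soft_l1',x_scale=[.1,.1,.1]); print(s.x); print(r(s.x).reshape(-1,2).round(1))
    print('only top',least_squares(lambda p:r(p)[:12],s.x,loss='soft_l1').x,'only scene',least_squares(lambda p:r(p)[12:],s.x,loss='soft_l1').x)
    print('scene cam at',ray(ms,280,200)[0])
E
python3 fit.py
```

```text
[ 0.53405766 -0.09915931 -0.04797217]
[[-0.4  0.8]
 [-0.8  1. ]
 [-0.4 -0.7]
 [-0.6 -0.1]
 [-0.  -0.1]
 [-0.1 -0.2]
 [ 0.4 -1.2]
 [ 0.9 -0.4]
 [-0.5 -0.6]
 [ 0.3  0.6]
 [ 1.6  1. ]
 [-0.2  1. ]]
only top [ 0.53427545 -0.10008893 -0.04835571] only scene [ 0.5347492  -0.09790951 -0.04264876]
scene cam at [-0.34096274 -0.47551055  0.54436787]
```

```bash
python3 -m creep '{"xyz": [[-47,-36,0],[-47,-36,0],[-47,-36,0],[-47,-36,0]], "spin": [0.1,0.1,0.1,0.1]}'; python3 -c "
from h import *
o=ctrl.get_obs();print(o['qpos'].round(3),o['ee_pos'].round(3),o['eef_rot'].round(4),o['force'].round(1))
ms=ctrl.camera_model('scene')
print(proj(ms,[[0,.45,.2],[0.1,.8,.2],[0,-.3,.2]]))"
```

```text
time_s: 0.65
ee_pos: [0.011, -0.4129, 0.2273]
eef_rot: [-3.142, 0.0, 0.033]
force: [-0.8, -0.5, 1.1]
grip_width: 0.0939
[-1.633 -0.011  1.877 -0.     1.275 -0.094] [ 0.011 -0.413  0.227] [-3.1415e+00  1.0000e-04  3.2500e-02] [-0.8 -0.5  1.1]
[[-157.71785559  202.43538649]
 [-194.52077034  149.71130908]
 [ 269.94636768  354.75491932]]
```

```bash
python3 -m creep '{"xyz": [[0,-55,0],[0,-55,0]], "spin": [0,0]}'; python3 -c "
from h import *
o=ctrl.get_obs();print(o['qpos'].round(3),o['ee_pos'].round(3),o['eef_rot'].round(4),o['force'].round(1))"
```

```text
time_s: 0.9
ee_pos: [0.0082, -0.3024, 0.2271]
eef_rot: [-3.141, -0.0, 0.034]
force: [0.7, 0.1, 1.2]
grip_width: 0.094
[-1.665 -0.293  2.117 -0.     1.318 -0.129] [ 0.008 -0.302  0.227] [-3.1411e+00 -1.0000e-04  3.4500e-02] [0.7 0.1 1.2]
```

```bash
cat > fk.py <<'E'
import numpy as np
from scipy.optimize import least_squares
D=[(.3004,1.5216,.2321,-.4984,.2269),(-.011,1.877,.011,-.4129,.2273),(-.293,2.117,.0082,-.3024,.2271)]
A=[];B=[]
for q2,q3,x,y,z in D:
    r=np.sqrt(x*x+y*y-.037**2); s=q2+q3
    A+= [[1,0,np.sin(q2),np.sin(s),np.cos(s)],[0,1,np.cos(q2),np.cos(s),-np.sin(s)]]; B+=[r,z]
p,res,rk,sv=np.linalg.lstsq(np.array(A),np.array(B),rcond=None); print(p,res,rk,sv)
a,H,L1,L2,b=p
def fk(q2,q3): s=q2+q3; return a+L1*np.sin(q2)+L2*np.sin(s)+b*np.cos(s), H+L1*np.cos(q2)+L2*np.cos(s)-b*np.sin(s)
for z in [.15,.227,.35,.5,.6]:
  for r in [.15,.2,.25,.3]:
    s=least_squares(lambda q:np.array(fk(*q))-[r,z],[-.3,2.1]); print(z,r,s.x.round(3),(np.pi-s.x.sum()).round(3),s.cost<1e-9)
E
python3 fk.py
```

```text
[-0.00382357 -0.02863105  0.42414136  0.45064232  0.03875022] [9.23600463e-09] 5 [2.98028537 2.44936373 0.34248199 0.02484555 0.02460131]
0.15 0.15 [-0.705  2.515] 1.332 True
0.15 0.2 [-0.506  2.43 ] 1.217 True
0.15 0.25 [-0.338  2.335] 1.145 True
0.15 0.3 [-0.192  2.23 ] 1.103 True
0.227 0.15 [-0.772  2.364] 1.55 True
0.227 0.2 [-0.597  2.294] 1.444 True
0.227 0.25 [-0.438  2.211] 1.369 True
0.227 0.3 [-0.294  2.118] 1.318 True
0.35 0.15 [-0.762  2.088] 1.816 True
0.35 0.2 [-0.622  2.032] 1.732 True
0.35 0.25 [-0.487  1.964] 1.665 True
0.35 0.3 [-0.357  1.883] 1.615 True
0.5 0.15 [-0.649  1.699] 2.092 True
0.5 0.2 [-0.538  1.651] 2.029 True
0.5 0.25 [-0.426  1.591] 1.977 True
0.5 0.3 [-0.314  1.518] 1.937 True
0.6 0.15 [-0.53   1.395] 2.276 True
0.6 0.2 [-0.432  1.348] 2.225 True
0.6 0.25 [-0.329  1.288] 2.183 True
0.6 0.3 [-0.224  1.213] 2.152 True
```

```bash
python3 - <<'E'
from h import *
mt=ctrl.camera_model('top'); ms=ctrl.camera_model('scene')
def tri(a,b):
    o1,d1=ray(mt,*a);o2,d2=ray(ms,*b); d1/=np.linalg.norm(d1);d2/=np.linalg.norm(d2)
    t=np.linalg.lstsq(np.c_[d1,-d2],o2-o1,rcond=None)[0]; return (o1+t[0]*d1).round(3),np.linalg.norm(o1+t[0]*d1-o2-t[1]*d2).round(3)
print(tri((432,382),(315,137)), tri((450,290),(405,107)), tri((410,236),(432,170)))
print(proj(mt,[[.4,.69,.25],[.3,.7,.25],[.35,.65,0]]))
for n in ['scene','top']:
    im=ctrl.camera(n); cv2.imwrite(f"pics/{n}1.png",im[:,:,::-1])
E
```

```text
(array([ 0.214, -0.261,  0.347]), np.float64(0.009)) (array([ 0.359, -0.299,  0.342]), np.float64(0.026)) (array([ 0.47 , -0.282,  0.194]), np.float64(0.076))
[[-80.37341725 253.50772153]
 [-94.99119844 305.54377442]
 [ 14.47368909 283.78642327]]
```

View pics/top1.png

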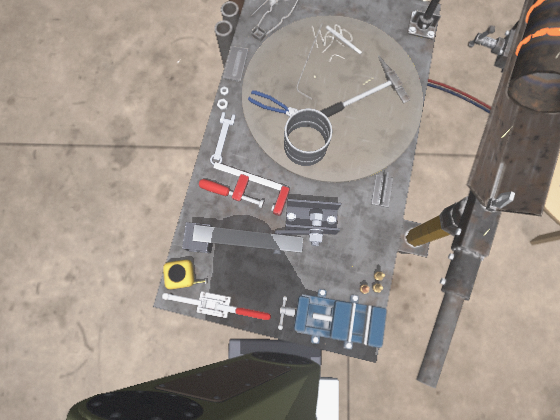

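View pics/scene1.png

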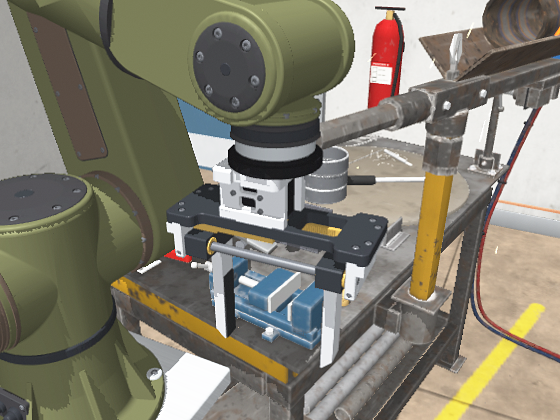

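```bash
python3 -m creep '{"xyz": [[0,0,-58],[0,0,-58],[0,0,-58],[0,0,-58]], "spin": [0,0,0,0]}' && python3 -m creep '{"xyz": [[55,-10,0],[55,-15,0],[50,-25,0],[40,-40,0],[35,-50,0]], "spin": [0,0,0,0,0]}'; python3 -c "
from h import *
o=ctrl.get_obs();print(o['qpos'].round(3),o['ee_pos'].round(3),o['eef_rot'].round(4),o['force'].round(1))"
```

```text
time_s: 1.5
ee_pos: [0.0087, -0.3041, 0.4614]
eef_rot: [3.141, 0.0, 0.036]
force: [-0.6, -0.0, 1.1]
grip_width: 0.0939
time_s: 2.12
ee_pos: [0.238, -0.158, 0.4592]
eef_rot: [-3.141, 0.0, 0.036]
force: [0.3, 0.3, 0.7]
grip_width: 0.0939
[-0.715 -0.377  1.65   0.     1.87   0.82 ] [ 0.238 -0.158  0.459] [-3.1411e+00  4.0000e-04  3.5700e-02] [0.3 0.3 0.7]
```

```bash
python3 -m creep '{"xyz": [[20,-58,0],[20,-58,0],[15,-58,0],[10,-58,0],[0,-58,0]], "spin": [0,0,0,0,0]}' && python3 -m creep '{"xyz": [[0,-58,0],[0,-58,0],[0,-58,0],[0,-58,0]], "spin": [-0.1,-0.1,-0.1,-0.1]}'; python3 -c "
from h import *
o=ctrl.get_obs();print(o['qpos'].round(3),o['ee_pos'].round(3),o['eef_rot'].round(4),o['force'].round(1))"
```

```text
time_s: 2.75
ee_pos: [0.288, 0.113, 0.4593]
eef_rot: [3.141, 0.0, 0.036]
force: [1.8, -1.3, -0.1]
grip_width: 0.0938
time_s: 3.25
ee_pos: [0.2446, 0.3398, 0.4591]
eef_rot: [3.141, 0.0, 0.439]
force: [0.6, -0.9, -0.2]
grip_width: 0.0937
[ 0.859 -0.065  1.404 -0.     1.804  1.991] [0.245 0.34  0.459] [3.1413e+00 4.0000e-04 4.3940e-01] [ 0.6 -0.9 -0.2]
```

```bash
python3 -m creep '{"xyz": [[25,-52,0],[25,-52,0],[25,-52,0],[25,-52,0],[25,-52,0]], "spin": [0,0,0,0,0]}' ; python3 -m creep '{"xyz": [[25,-52,0],[25,-52,0]], "spin": [0,0]}'; python3 -c "
from h import *
o=ctrl.get_obs();print(o['qpos'].round(3),o['ee_pos'].round(3),o['eef_rot'].round(4),o['force'].round(1))"
```

```text
time_s: 3.88
ee_pos: [0.2489, 0.6203, 0.459]
eef_rot: [3.141, 0.001, 0.436]
force: [0.9, -0.7, 0.3]
grip_width: 0.0942
time_s: 4.12
ee_pos: [0.2416, 0.6881, 0.4404]
eef_rot: [-3.129, -0.012, 0.435]
force: [-8.8, -25.9, 18.8]
grip_width: 0.0942
[1.183e+00 8.300e-01 2.340e-01 1.000e-03 2.060e+00 2.318e+00] [0.242 0.688 0.44 ] [-3.1292 -0.012   0.4354] [ -8.8 -25.9  18.8]
```

```bash
cat > st.py <<'E'
from h import *
from scipy.spatial.transform import Rotation as Ro
o=ctrl.get_obs();R=Ro.from_euler('xyz',o['eef_rot']).as_matrix()
print(o['time_s'].__round__(2),o['qpos'].round(3),o['ee_pos'].round(4),o['eef_rot'].round(4),'F',o['force'].round(1),'w',round(o['grip_width'],4),'top lean',(-R[:,2]).round(4)[:2])
E
python3 -m creep '{"xyz": [[25,-52,0]], "spin": [0]}'; python3 st.py;python3 -m creep '{"xyz": [[0,0,0]], "spin": [0]}'; python3 st.py
```

```text
time_s: 4.25
ee_pos: [0.2313, 0.7129, 0.4153]
eef_rot: [-3.115, -0.025, 0.436]
force: [0.6, -0.1, 0.0]
grip_width: 0.0941
4.25 [1.208e+00 8.620e-01 2.390e-01 2.000e-03 2.004e+00 2.343e+00] [0.2313 0.7129 0.4153] [-3.1146 -0.0251  0.4356] F [ 0.6 -0.1  0. ] w 0.0941 top lean [-0.0114 -0.0351]
time_s: 4.38
ee_pos: [0.2306, 0.7123, 0.4189]
eef_rot: [-3.111, -0.029, 0.437]
force: [0.3, 0.3, 0.2]
grip_width: 0.0938
4.38 [1.208e+00 8.580e-01 2.360e-01 2.000e-03 2.006e+00 2.342e+00] [0.2306 0.7123 0.4189] [-3.1113 -0.0285  0.4371] F [0.3 0.3 0.2] w 0.0938 top lean [-0.013  -0.0395]
```

```bash
python3 -m creep '{"xyz": [[25,-52,0],[0,0,0]], "spin": [0,0]}'>/dev/null; python3 st.py
```

```text
4.62 [1.229e+00 8.800e-01 2.350e-01 2.000e-03 1.954e+00 2.364e+00] [0.2213 0.7331 0.4035] [-3.0887 -0.0493  0.4352] F [-0.8 -0.1 -0.9] w 0.0938 top lean [-0.0224 -0.0687]
```

```bash
cat > plan.py <<'E'
from h import *
from scipy.spatial.transform import Rotation as Ro
import sys
P=np.array([.5341,-.0992,-.0480]); c,s=np.cos(P[2]),np.sin(P[2])
wx=np.array([c,s,0]); wy=np.array([-s,c,0]); wz=np.array([0,0,1.])
def W1(L): L=np.array(L)/1000; return np.array([P[0],P[1],0])+L[0]*wx+L[1]*wy+L[2]*wz
def cur():
    o=ctrl.get_obs(); return o,np.array(o['ee_pos']),Ro.from_euler('xyz',o['eef_rot']).as_matrix()
def rowsto(tgt,spin=0,step=55,nspin=5):
    o,p,R=cur(); D=np.array(tgt)-p; n=int(np.ceil(np.linalg.norm(D)/step*1000)); out=[];sp=[]
    for i in range(n):
        out.append((R.T@D/n*1000).round(1)); k=spin/min(nspin,n) if i<nspin else 0; sp.append(round(k,3)); R=R@Ro.from_rotvec([0,0,k]).as_matrix()
    return n,out,sp
def needspin():
    o,p,R=cur(); # angle so tool y has no wx component
    f=lambda a:(R@Ro.from_rotvec([0,0,a]).as_matrix())[:,1]@wx
    from scipy.optimize import brentq
    return brentq(f,-.8,.8) if f(-.8)*f(.8)<0 else None
E
python3 -c "
from plan import *
h=W1((-3.5,0,52)); print(h, needspin()); n,o,s=rowsto(h+[0,0,.2],needspin()); print(n); print([list(map(float,x)) for x in o],s)"
```

```text
[ 0.53060403 -0.09903206  0.052     ] 0.48514929397895445
17
[[-4.6, 52.4, 5.9], [0.5, 52.6, 5.9], [5.6, 52.3, 5.9], [10.7, 51.5, 5.9], [15.6, 50.3, 5.9], [20.4, 48.5, 5.9], [20.4, 48.5, 5.9], [20.4, 48.5, 5.9], [20.4, 48.5, 5.9], [20.4, 48.5, 5.9], [20.4, 48.5, 5.9], [20.4, 48.5, 5.9], [20.4, 48.5, 5.9], [20.4, 48.5, 5.9], [20.4, 48.5, 5.9], [20.4, 48.5, 5.9], [20.4, 48.5, 5.9]] [0.097, 0.097, 0.097, 0.097, 0.097, 0, 0, 0, 0, 0, 0, 0, 0, 0, 0, 0, 0]
```

```bash
python3 -m creep '{"xyz": [[-5,52,6],[-5,52,6],[-5,52,6],[-5,52,6],[-5,52,6]], "spin": [0,0,0,0,0]}'>/dev/null; python3 st.py;  python3 -c "
from plan import *
h=W1((-3.5,0,52)); print(h, needspin()); n,o,s=rowsto(h+[0,0,.2],needspin()); print(n); print([list(map(float,x)) for x in o],s)"
```

```text
5.25 [0.971 0.311 1.189 0.02  1.568 2.107] [0.303  0.5164 0.3683] [-3.0865 -0.053   0.4339] F [ 1.2  0.9 -0.3] w 0.0937 top lean [-0.0248 -0.0722]
[ 0.53060403 -0.09903206  0.052     ] 0.48410980755661887
13
[[-4.5, 50.7, 5.9], [0.4, 50.9, 5.9], [5.4, 50.6, 5.9], [10.2, 49.9, 5.9], [15.0, 48.7, 5.9], [19.6, 47.0, 5.9], [19.6, 47.0, 5.9], [19.6, 47.0, 5.9], [19.6, 47.0, 5.9], [19.6, 47.0, 5.9], [19.6, 47.0, 5.9], [19.6, 47.0, 5.9], [19.6, 47.0, 5.9]] [0.097, 0.097, 0.097, 0.097, 0.097, 0, 0, 0, 0, 0, 0, 0, 0]
```

```bash
python3 -m creep '{"xyz": [[-5,51,6],[-5,51,6],[0,51,6],[5,51,6],[10,50,6]], "spin": [0,0.1,0.1,0.1,0.1]}'>/dev/null; python3 -m creep '{"xyz": [[15,48,6],[19,47,6],[19,47,6],[19,47,6],[19,47,6]], "spin": [0.085,0,0,0,0]}'>/dev/null; python3 st.py;  python3 -c "
from plan import *
h=W1((-3.5,0,52)); print(h, needspin()); n,o,s=rowsto(h+[0,0,.2],needspin()); print(n); print([list(map(float,x)) for x in o],s)"
```

```text
6.5 [-0.027  0.073  1.672  0.072  1.373  1.58 ] [0.4719 0.0414 0.2784] [-3.0708 -0.0227 -0.0504] F [ 1.  -0.  -0.8] w 0.0941 top lean [-0.0262 -0.0695]
[ 0.53060403 -0.09903206  0.052     ] -0.0007445605768468015
3
[[21.7, 46.3, 6.0], [21.7, 46.3, 6.0], [21.7, 46.3, 6.0]] [-0.0, -0.0, -0.0]
```

```bash
python3 -m creep '{"xyz": [[22,46,6],[22,46,6],[22,46,6],[0,0,0]], "spin": [0,0,0,0]}'>/dev/null; python3 st.py; python3 - <<'E'
from plan import *
m=ctrl.camera_model('wrist'); im=ctrl.camera('wrist')
im2=im[:,:,::-1].copy(); cv2.imwrite('pics/w2.png',im2)
L=[(-3.5,0,52),(-28,-55,70),(28,-55,70),(28,75,70),(-28,75,70),(-34,-55,70),(34,-55,70),(34,75,70),(-34,75,70),(0,62,14),(0,-40,14)]
for q in proj(m,[W1(l) for l in L]):
    print(q.round(1)); cv2.circle(im2,tuple(int(v) for v in q.round()),2,(0,255,0),-1)
cv2.imwrite('pics/w2o.png',im2)
im=ctrl.camera('top'); cv2.imwrite('pics/top2.png',im[:,:,::-1])
E
```

```text
7.0 [-0.286  0.256  1.523  0.075  1.359  1.323] [ 0.5314 -0.0989  0.2508] [-3.0713 -0.02   -0.0536] F [0.1 0.7 0.3] w 0.094 top lean [-0.0237 -0.0691]
[287.1 197. ]
[333.  220.8]
[335.  173.4]
[222.3 173. ]
[224.5 219.2]
[332.8 225.7]
[335.2 168.1]
[222.  167.8]
[224.8 224. ]
[242.7 188.6]
[317.8 189.1]
```

View pics/w2o.png

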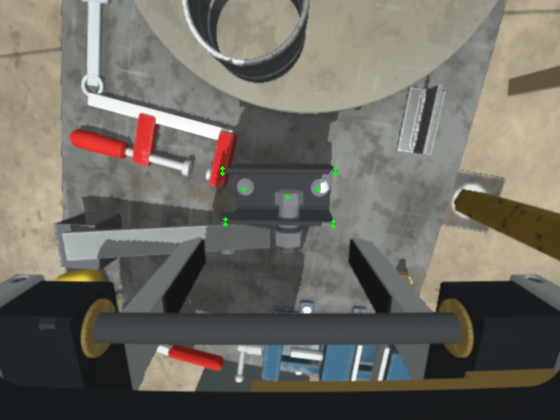

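```bash
python3 - <<'E'
import cv2
im=cv2.imread('pics/w2.png')[150:260,205:355]
im=cv2.convertScaleAbs(im,alpha=2.2)
cv2.imwrite('pics/w2z.png',cv2.resize(im,(0,0),fx=5,fy=5,interpolation=cv2.INTER_CUBIC))
E
```

```text
(no output)
```

View pics/w2z.png

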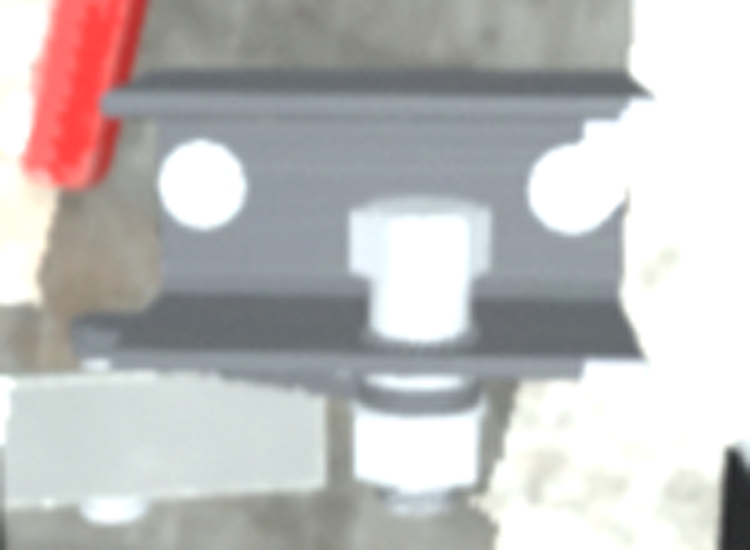

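```bash
sed -i 's/^P=.*/P=np.array([.5345,-.1005,-.0480])/' plan.py; python3 -c "
from plan import *
o,p,R=cur(); h=W1((-3.5,0,52)); t=h-.003*R[:,2]; n,o,s=rowsto(t,0,step=50); print(n,[list(map(float,x)) for x in o],R[:,1]@wy)"
```

```text
Traceback (most recent call last):
  File "plan.py", line 5, in <module>
    wx=np.array([c,s,0]); wy=np.array([-s,c,0]); wz=np.array([0,0,1.])
                 ^
NameError: name 'c' is not defined
```

```bash
sed -i 's/^P=.*/P=np.array([.5345,-.1005,-.0480]); c,s=np.cos(P[2]),np.sin(P[2])/' plan.py; python3 -c "
from plan import *
o,p,R=cur(); h=W1((-3.5,0,52)); t=h-.003*R[:,2]; n,o,s=rowsto(t,0,step=50); print(n,[list(map(float,x)) for x in o],R[:,1]@wy)"
```

```text
4 [[-1.0, 4.5, 48.9], [-1.0, 4.5, 48.9], [-1.0, 4.5, 48.9], [-1.0, 4.5, 48.9]] -0.997513299407046
```

```bash
python3 -m creep '{"xyz": [[-1,4.5,49],[-1,4.5,49],[-1,4.5,49]], "spin": [0,0,0]}' 60 20 >/dev/null; python3 st.py; python3 -c "
from plan import *
m=ctrl.camera_model('wrist'); im=ctrl.camera('wrist')[:,:,::-1].copy(); print(proj(m,W1((-3.5,0,52))))
cv2.imwrite('pics/w3.png',cv2.resize(cv2.convertScaleAbs(im[150:350,180:380],alpha=1.8),(0,0),fx=3,fy=3))
o,p,R=cur(); h=W1((-3.5,0,52)); t=h-.003*R[:,2]; n,o,s=rowsto(t,0,step=50); print(n,[list(map(float,x)) for x in o],R[:,1]@wy)"
```

```text
7.47 [-0.284  0.41   1.686  0.085  1.043  1.292] [ 0.531  -0.0978  0.1025] [-3.0713 -0.0218 -0.0483] F [ 0.9 -0.2 -0.4] w 0.0677 top lean [-0.0251 -0.0691]
[[283.24985709 235.42208624]]
1 [[2.4, 6.2, 41.0]] -0.9973914401794448
```

View pics/w3.png

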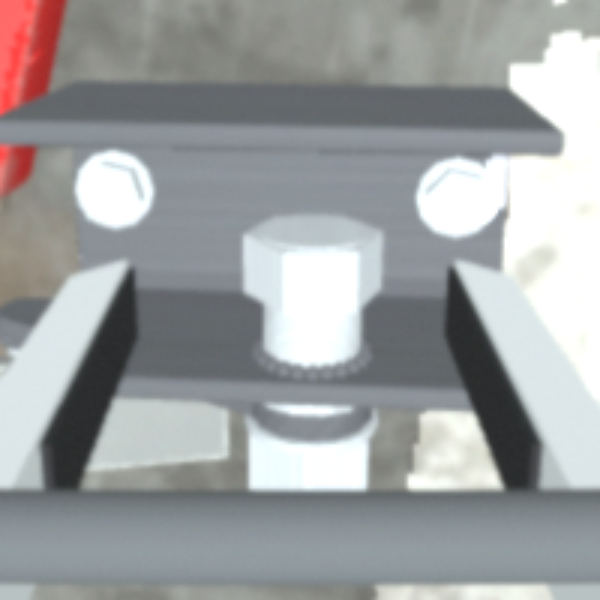

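```bash
python3 -m creep '{"xyz": [[2,6,41],[0,0,0]], "spin": [0,0]}' 60 20 >/dev/null; python3 st.py; python3 -c "
from plan import *
m=ctrl.camera_model('wrist'); im=ctrl.camera('wrist')[:,:,::-1].copy(); print(proj(m,W1((-3.5,0,52))))
cv2.imwrite('pics/w4.png',cv2.resize(cv2.convertScaleAbs(im[150:350,180:380],alpha=1.8),(0,0),fx=3,fy=3))
o,p,R=cur(); h=W1((-3.5,0,52)); t=h-.003*R[:,2]; n,o,s=rowsto(t,0,step=50); print(n,[list(map(float,x)) for x in o],R[:,1]@wy)"
```

```text
7.78 [-0.289  0.479  1.699  0.089  0.966  1.279] [ 0.5327 -0.1011  0.0608] [-3.07   -0.0166 -0.0489] F [-0.4  0.8  0.1] w 0.0602 top lean [-0.0201 -0.0706]
[[274.7564192  260.23433072]]
1 [[-2.9, -0.2, 7.5]] -0.9974845991047735
```

View pics/w4.png

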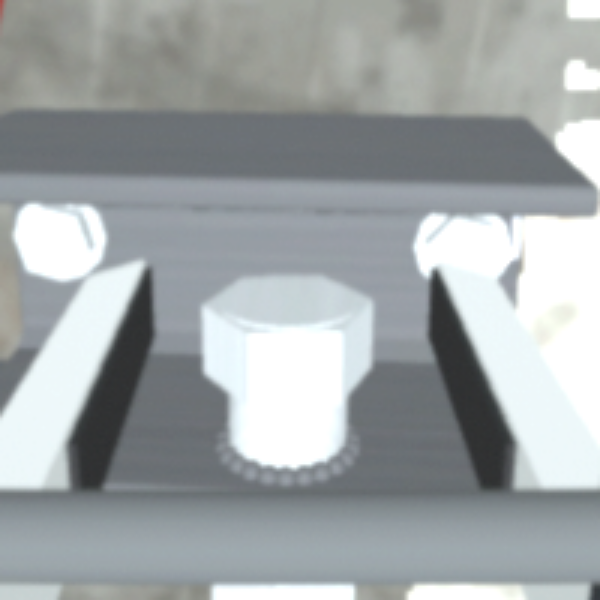

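```bash
python3 -m creep '{"xyz": [[-1,0,7.5]], "spin": [0]}' 60 20 >/dev/null; python3 st.py; python3 -m creep '{"xyz": [[0,0,0],[0,0,0],[0,0,0],[0,0,0]], "spin": [0,0,0,0]}' 20 15; python3 st.py
```

```text
7.95 [-0.289  0.485  1.703  0.09   0.949  1.278] [ 0.5339 -0.1013  0.0561] [-3.0717 -0.0234 -0.0492] F [ 0.7 -0.3  0.5] w 0.06 top lean [-0.0267 -0.0687]
time_s: 8.45
ee_pos: [0.5328, -0.1001, 0.0539]
eef_rot: [-3.069, -0.02, -0.05]
force: [-0.2, 10.3, 5.0]
grip_width: 0.0336
8.45 [-0.288  0.488  1.704  0.093  0.949  1.278] [ 0.5328 -0.1001  0.0539] [-3.0689 -0.0196 -0.0497] F [-0.2 10.3  5. ] w 0.0336 top lean [-0.0231 -0.0716]
```

```bash
python3 -m creep '{"xyz": [[0,0,0],[0,0,0],[0,0,0]], "spin": [0,0,0]}' 20 15; python3 - <<'E'
from h import *
for n in ['top','scene']:
    im=ctrl.camera(n)[:,:,::-1]
    im=im[180:280,160:360] if n=='top' else im[150:300,130:350]
    cv2.imwrite(f'pics/{n}5.png',cv2.resize(im,(0,0),fx=3.6,fy=3.6,interpolation=cv2.INTER_CUBIC))
E
```

```text
time_s: 8.82
ee_pos: [0.5329, -0.1001, 0.0539]
eef_rot: [-3.069, -0.02, -0.05]
force: [-0.3, 9.9, 4.8]
grip_width: 0.0331
```

View pics/scene5.png

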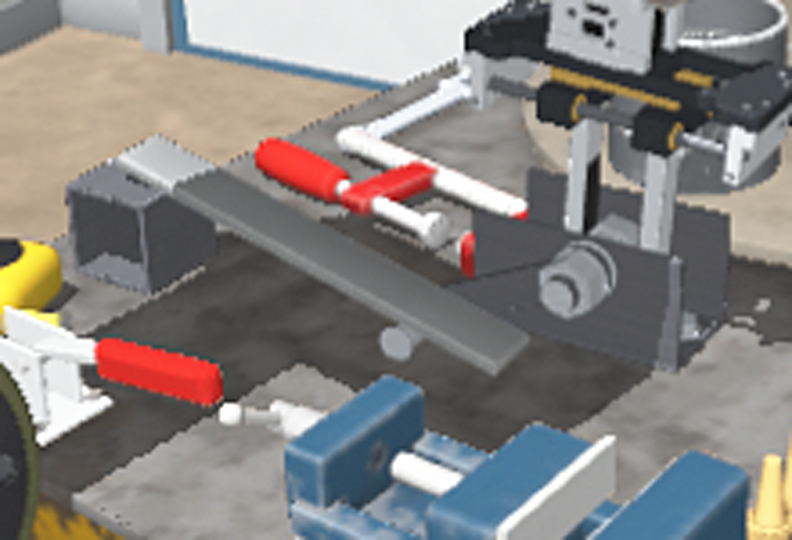

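View pics/top5.png

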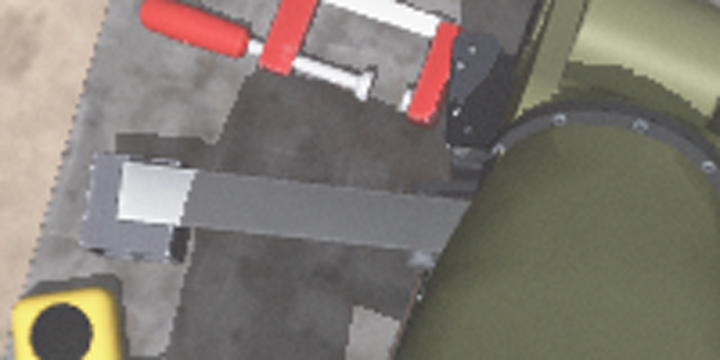

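```bash
python3 -m creep '{"xyz": [[0,0,0],[0,0,0],[0,0,0]], "spin": [0,0,0]}' 20 60; python3 -m creep '{"xyz": [[0,1.5,-2],[0,1.5,-2]], "spin": [0,0]}' 20 60
```

```text
time_s: 9.3
ee_pos: [0.5328, -0.1001, 0.0539]
eef_rot: [-3.069, -0.02, -0.05]
force: [1.3, 9.6, 5.2]
grip_width: 0.0321
time_s: 9.55
ee_pos: [0.5325, -0.1004, 0.0544]
eef_rot: [-3.064, -0.018, -0.05]
force: [32.8, 40.0, -53.3]
grip_width: 0.0321
```

```bash
python3 -m creep '{"xyz": [[0,1,0],[0,1,0]], "spin": [0,0]}' 20 10; python3 -m creep '{"xyz": [[0,1,-1],[0,1,-1]], "spin": [0,0]}' 20 10
```

```text
time_s: 9.8
ee_pos: [0.5314, -0.1037, 0.0555]
eef_rot: [-3.066, -0.016, -0.049]
force: [4.5, 20.6, -13.6]
grip_width: 0.0401
time_s: 10.05
ee_pos: [0.5309, -0.1058, 0.0573]
eef_rot: [-3.066, -0.015, -0.049]
force: [2.5, 20.3, -10.7]
grip_width: 0.0444
```

```bash
python3 -m creep '{"xyz": [[0,0,0],[0,0,0]], "spin": [0,0]}' 20 35;python3 st.py; python3 -m creep '{"xyz": [[0,0,-1],[0,0,-1]], "spin": [0,0]}' 20 35; python3 st.py
```

```text
time_s: 10.3
ee_pos: [0.5311, -0.1009, 0.0575]
eef_rot: [-3.058, -0.014, -0.049]
force: [5.2, 59.7, -5.2]
grip_width: 0.0329
10.3 [-0.294  0.484  1.702  0.102  0.965  1.266] [ 0.5311 -0.1009  0.0575] [-3.0584 -0.0137 -0.0487] F [ 5.2 59.7 -5.2] w 0.0329 top lean [-0.0177 -0.0823]
time_s: 10.55
ee_pos: [0.5309, -0.1009, 0.0578]
eef_rot: [-3.059, -0.013, -0.049]
force: [16.7, 60.0, -30.8]
grip_width: 0.0329
10.55 [-0.294  0.483  1.702  0.102  0.967  1.266] [ 0.5309 -0.1009  0.0578] [-3.0585 -0.0132 -0.0486] F [ 16.7  60.  -30.8] w 0.0329 top lean [-0.0171 -0.0822]
```

```bash
python3 -m creep '{"xyz": [[0,0,-1],[0,0,-1]], "spin": [0,0]}' 20 35; python3 -m creep '{"xyz": [[0,0,-1.5],[0,0,-1.5]], "spin": [0,0]}' 20 35; python3 st.py
```

```text
time_s: 10.8
ee_pos: [0.5309, -0.101, 0.0597]
eef_rot: [-3.058, -0.013, -0.049]
force: [17.0, 59.9, -27.2]
grip_width: 0.0326
time_s: 11.05
ee_pos: [0.531, -0.1012, 0.0633]
eef_rot: [-3.058, -0.013, -0.049]
force: [12.4, 60.8, -16.9]
grip_width: 0.0302
11.05 [-0.295  0.475  1.699  0.102  0.978  1.267] [ 0.531  -0.1012  0.0633] [-3.0582 -0.0134 -0.0485] F [ 12.4  60.8 -16.9] w 0.0302 top lean [-0.0174 -0.0825]
```

```bash
cat > pic.py <<'E'
from h import *
import sys
im=ctrl.camera('scene')[:,:,::-1]; np.save('pics/'+sys.argv[1],im)
cv2.imwrite('pics/'+sys.argv[1]+'.png',cv2.resize(im[150:300,130:350],(0,0),fx=3.6,fy=3.6,interpolation=cv2.INTER_CUBIC))
E
python3 pic.py s6
```

```text
(no output)
```

View pics/s6.png

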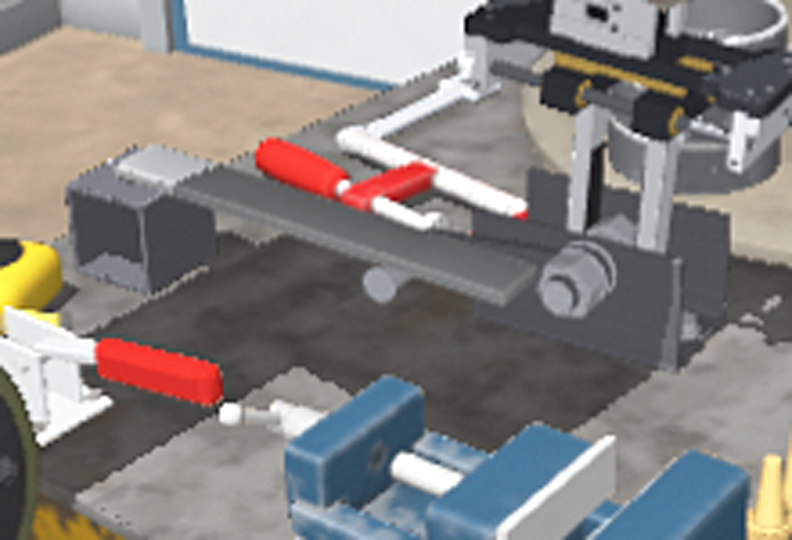

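```bash
python3 -m creep '{"xyz": [[0,0,-0.5],[0,0,-0.5]], "spin": [0,0]}' 20 60; python3 -m creep '{"xyz": [[0,0,0],[0,0,0]], "spin": [0,0]}' 20 60; python3 st.py; python3 pic.py s7
```

```text
time_s: 11.35
ee_pos: [0.531, -0.1011, 0.0639]
eef_rot: [-3.058, -0.014, -0.049]
force: [18.3, 59.9, -30.0]
grip_width: 0.0294
time_s: 11.6
ee_pos: [0.531, -0.1012, 0.0639]
eef_rot: [-3.058, -0.014, -0.049]
force: [16.9, 59.8, -26.7]
grip_width: 0.0293
11.6 [-0.295  0.474  1.699  0.102  0.979  1.267] [ 0.531  -0.1012  0.0639] [-3.058  -0.0135 -0.0486] F [ 16.9  59.8 -26.7] w 0.0293 top lean [-0.0175 -0.0827]
```

View pics/s7.png

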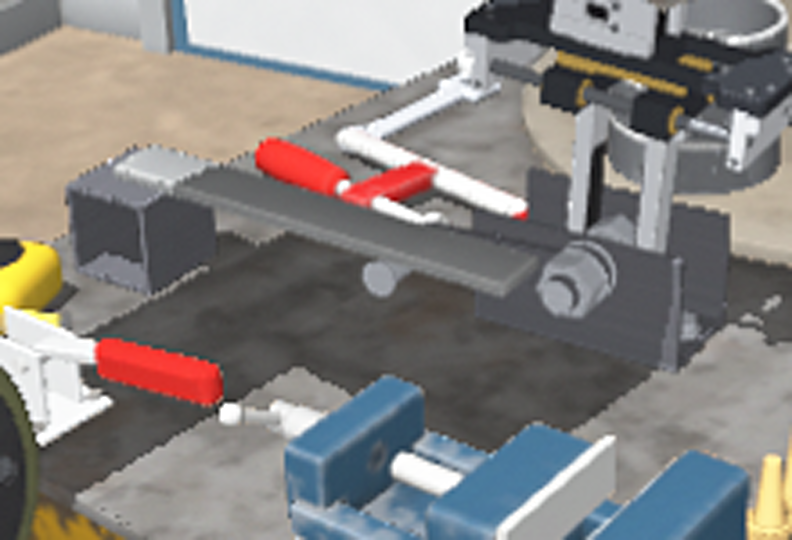

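```bash
cat > pin.py <<'E'
from plan import *
m=ctrl.camera_model('scene')
for q in [0,.25,.3,.35,.375,.4,.43,.45,.5]:
    u=proj(m,W1((-94.5,100*np.cos(q-.45),52+100*np.sin(q-.45))))[0]
    print(q,((u+.5-[130,150])*3.6-.5).round(1))
E
python3 pin.py; python3 - <<'E'
import cv2,numpy as np
a=np.load('pics/s7.npy'); cv2.imwrite('pics/s7z.png',cv2.resize(cv2.convertScaleAbs(a[185:245,140:290],alpha=1.6),(0,0),fx=5.3,fy=5.3,interpolation=cv2.INTER_CUBIC))
E
```

```text
0 [398.  346.3]
0.25 [384.6 305.9]
0.3 [383.  297.8]
0.35 [381.7 289.6]
0.375 [381.2 285.6]
0.4 [380.8 281.5]
0.43 [380.5 276.7]
0.45 [380.3 273.5]
0.5 [380.2 265.5]
```

View pics/s7z.png

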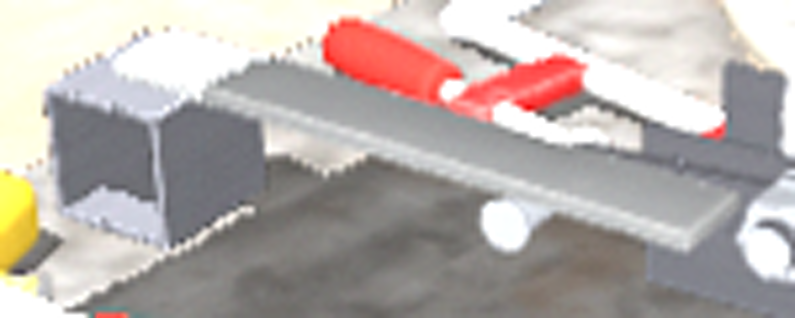

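```bash
python3 -m creep '{"xyz": [[0,1,-0.5],[0,1,-0.5]], "spin": [0,0]}' 20 60; python3 -m creep '{"xyz": [[0,0,-0.5],[0,0,0]], "spin": [0,0]}' 20 60; python3 st.py; python3 pic.py s8; python3 - <<'E'
import cv2,numpy as np
def pinc(n):
    a=np.load(f'pics/{n}.npy')[205:255,220:255]
    g=cv2.cvtColor(a,cv2.COLOR_BGR2GRAY)
    cv2.imwrite(f'pics/{n}p.png',cv2.resize(a,(0,0),fx=10,fy=10,interpolation=cv2.INTER_NEAREST))
for n in ['s7','s8']: pinc(n)
E
```

```text
time_s: 11.9
ee_pos: [0.5309, -0.1013, 0.0641]
eef_rot: [-3.055, -0.013, -0.049]
force: [23.4, 80.7, -35.4]
grip_width: 0.0297
time_s: 12.15
ee_pos: [0.5308, -0.1013, 0.0642]
eef_rot: [-3.055, -0.013, -0.049]
force: [24.5, 75.0, -38.1]
grip_width: 0.0295
12.15 [-0.297  0.474  1.698  0.105  0.981  1.264] [ 0.5308 -0.1013  0.0642] [-3.0547 -0.0126 -0.0489] F [ 24.5  75.  -38.1] w 0.0295 top lean [-0.0168 -0.086 ]
```

View pics/s8p.png

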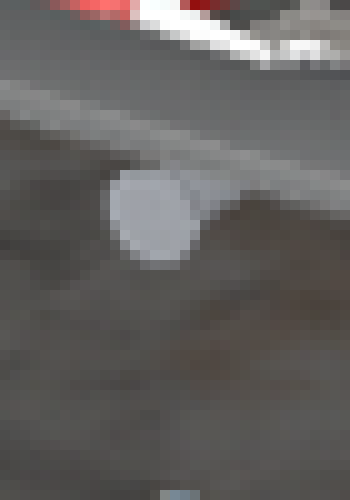

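View pics/s7p.png

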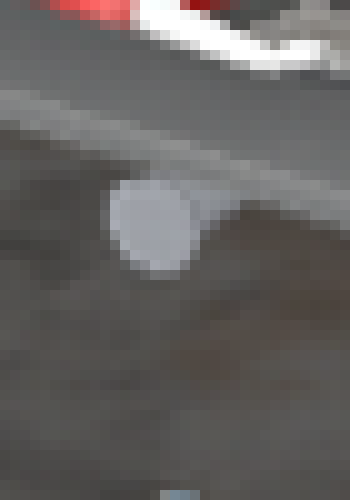

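```bash
python3 - <<'E'
from plan import *
m=ctrl.camera_model('scene')
for n in ['s7','s8']:
    g=cv2.cvtColor(np.load(f'pics/{n}.npy'),cv2.COLOR_BGR2GRAY).astype(float)
    pts=[]
    for u in list(range(190,228))+list(range(247,268)):
        col=cv2.GaussianBlur(g,(3,3),0)[190:245,u]; v0=203+(u-190)*.27
        d=np.diff(col); lo=int(v0-190-8); hi=int(v0-190+12); k=lo+np.argmin(d[lo:hi]); 
        # subpixel parabola
        a,b,c_=d[k-1],d[k],d[k+1]; off=.5*(a-c_)/(a-2*b+c_) if a-2*b+c_ else 0
        pts.append((u,190+k+.5+off))
    p=np.array(pts); f=np.polyfit(p[:,0],p[:,1],1)
    for _ in range(5):
        r=p[:,1]-np.polyval(f,p[:,0]); ok=abs(r)<1; f=np.polyfit(p[ok,0],p[ok,1],1)
    print(n,f,ok.sum(),len(p))
for s in [0,.01,.02,.03,.045,.06]:
    y=np.array([40,200]); X=[W1((-88,yy,60-(170-yy+90-60)*np.tan(s)*1)) for yy in y]  # pivot approx
    q=proj(m,X); print(s,(q[0,1]-q[1,1])/(q[0,0]-q[1,0]),q.round(0).tolist())
E
```

```text
Traceback (most recent call last):
TypeError: expected non-empty vector for x
```

```bash
python3 - <<'E'
from plan import *
m=ctrl.camera_model('scene')
for n in ['s7','s8']:
    g=cv2.GaussianBlur(cv2.cvtColor(np.load(f'pics/{n}.npy'),cv2.COLOR_BGR2GRAY).astype(np.float32),(3,3),0)
    pts=[]
    for u in list(range(195,229))+list(range(246,268)):
        v0=210+(u-195)*.27; lo=int(v0)-5; d=np.diff(g[lo:lo+11,u]); k=1+np.argmin(d[1:-1])
        a,b,c_=d[k-1],d[k],d[k+1]; off=.5*(a-c_)/(a-2*b+c_) if a-2*b+c_ else 0
        pts.append((u,lo+k+.5+off))
    p=np.array(pts); 
    from scipy.stats import theilslopes
    f=theilslopes(p[:,1],p[:,0])
    r=p[:,1]-f[1]-f[0]*p[:,0]; ok=abs(r)<.8; print(n,f,np.polyfit(p[ok,0],p[ok,1],1),ok.sum(),len(p))
for s in [0,.01,.02,.03,.045,.06]:
    q=proj(m,[W1((-88,yy,60-(200-yy)*np.tan(s))) for yy in (50,180)]); print(s,(q[0,1]-q[1,1])/(q[0,0]-q[1,0]),q.round(0).tolist())
E
```

```text
s7 TheilslopesResult(slope=np.float64(0.2994508646485029), intercept=np.float64(151.02729654186544), low_slope=np.float64(0.27786938898580177), high_slope=np.float64(0.304980441265636)) [  0.306165   149.59802967] 42 56
s8 TheilslopesResult(slope=np.float64(0.27930571794065684), intercept=np.float64(154.90776718655718), low_slope=np.float64(0.25478008296340704), high_slope=np.float64(0.2880103162073709)) [  0.29091551 152.30127942] 41 56
0 0.26809475948935185 [[259.0, 226.0], [204.0, 212.0]]
0.01 0.2789556364601298 [[259.0, 227.0], [204.0, 212.0]]
0.02 0.28980065941065936 [[259.0, 228.0], [204.0, 212.0]]
0.03 0.300632019613424 [[259.0, 229.0], [204.0, 212.0]]
0.045 0.31685820916991064 [[259.0, 230.0], [204.0, 212.0]]
0.06 0.3330658828188263 [[259.0, 231.0], [204.0, 212.0]]
```

```bash
python3 -m creep '{"xyz": [[0,0,0],[0,0,0],[0,0,0],[0,0,0]], "spin": [0,0,0,0]}' 20 60;  python3 -m creep '{"xyz": [[0,0,0],[0,0,0],[0,0,0],[0,0,0]], "spin": [0,0,0,0]}' 20 60; python3 st.py; python3 pic.py s9; python3 -c "
from h import *
cv2.imwrite('pics/top9.png',ctrl.camera('top')[:,:,::-1])
a=np.load('pics/s9.npy'); cv2.imwrite('pics/s9p.png',cv2.resize(a[205:255,220:255],(0,0),fx=10,fy=10,interpolation=cv2.INTER_NEAREST))"
```

```text
time_s: 12.7
ee_pos: [0.5309, -0.1013, 0.0642]
eef_rot: [-3.055, -0.013, -0.049]
force: [23.6, 74.0, -38.5]
grip_width: 0.0298
time_s: 13.2
ee_pos: [0.5309, -0.1013, 0.0642]
eef_rot: [-3.055, -0.013, -0.049]
force: [25.1, 74.6, -38.7]
grip_width: 0.0294
13.2 [-0.297  0.474  1.698  0.105  0.981  1.264] [ 0.5309 -0.1013  0.0642] [-3.0548 -0.0126 -0.0488] F [ 25.1  74.6 -38.7] w 0.0294 top lean [-0.0168 -0.086 ]
```

View pics/s9.png

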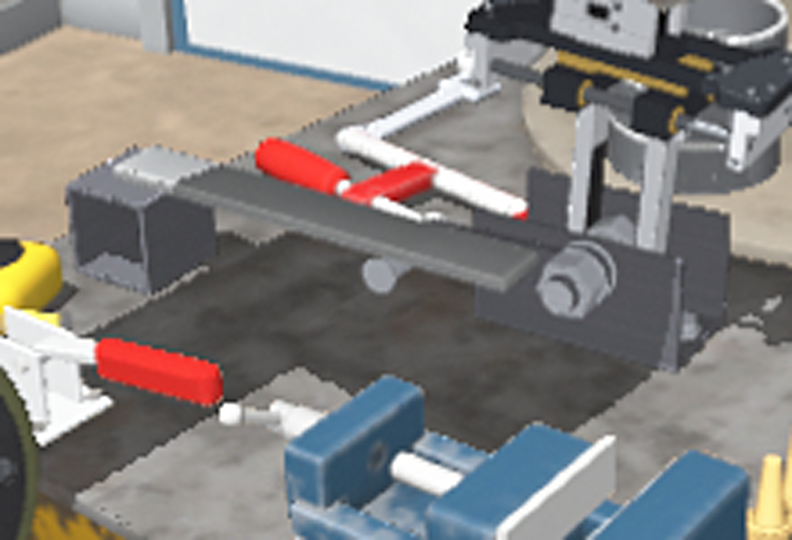

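View pics/s9p.png

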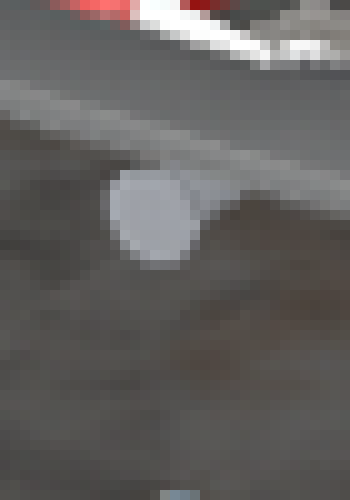

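View pics/top9.png

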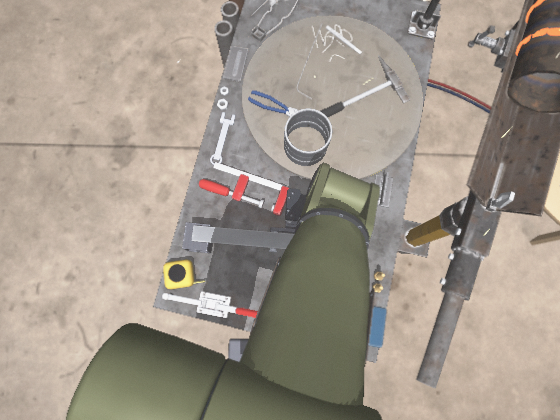

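```bash
python3 -c "
from station import ctrl
print(ctrl.hand_in())"; python3 st.py
```

```text
the job is handed in; nothing more can be done
None
the job is handed in; nothing more can be done
```

The bar now lies close to level on the arm and the packing. I handed the job in at about 13.4 s of the 32 s, with the gripper still holding the bolt head.

**How it was done:**
- Moves cannot tilt the tool directly. I reached past the arm's limit out to the left, which left the tool leaning about 0.07 rad towards -y.
- I gripped the hidden head lightly (15 N) while the bar still sloped; a picture confirmed the slope.
- I then pressed the +y finger against the head and pulled up until the head turned. Closing to 60 N held it on its flats.

**Last checks:**

| Check | Result |
|---|---|
| Joint angle, from the pin's position in the scene picture | about 0.41 rad (level is about 0.45) |
| Bar slope, from its lower edge and from the pin | about 0.01 to 0.02 rad (limit 0.045) |
| Drift over the last 1 s | none visible in the bar or pin |
| Wrist force | about 88 N (limit 120 N) |
| Finger opening | about 29.5 mm, nominally 30 mm across the flats |

**What was not confirmed:**
- The slope is read from pictures, so it could be off by about 0.01 rad.
- The finger, arm and packing contact forces were not measured. I saw no contact between the robot and the bar, and the bystanders in view showed no movement. The arm hid some of them in the last top picture.
- At 10 N grip, pushing sideways forced the jaws open to 44 mm for a moment. The finger stayed against the head, and I closed again at 35 N before the turn.

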